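# Stack the spare tote above the sample cups

## Robot

A 6-joint arm with a two-finger parallel gripper is mounted at the origin on the work surface; the furniture and walls round the work are solid. World frame = base frame: x ahead of the robot, y to its left, z up, the work surface at z = 0. Lengths are in mm, angles in rad, forces in N, time in s.
With the tool pointing down it reaches from about 350 to 775 mm from the base axis. Payload 7.3 kg.
Tool frame: the origin (TCP) lies on the centre line of the jaws, within the pads' length; the fingertips stand 22 mm ahead of it and the grasp point (between the pads) lies 3 mm ahead of it; z points along the fingers, y is the direction in which the jaws open and shut (so a half turn about z gives the same grasp; the last joint's range is limited). The gripper opens to 92 mm and grips with 3 to 60 N. Pads are 19 mm wide; open, the fingers measure 130 mm over their backs; the gripper's body (75 mm by 190 mm) begins 47 mm behind the grasp point.
Start: joints at [1.199, 0.342, 1.524, -0, 1.275, -0.146], TCP at [117.523, 511.694, 248.741] pointing down, gripper open.
Joint ranges: [-2.53, 2.53], [-0.77, 2.02], [0.04, 2.7], [-1, 4.14], [0.28, 2.66], [-3.11, 3.11]. Speed limits (rad/s): [2.57, 2.57, 3.14, 3.14, 3.14, 3.14].

## Interface

Orientations are given as [roll, pitch, yaw] about the fixed x, y, z axes, in that order (R = Rz(yaw) Ry(pitch) Rx(roll)).
In Python, from plant import get_obs, capture, bot, spot_in gives the robot as it stands.
- The arm moves only by the shell command python3 -m handwheel 'ROWS' [OPENING]. ROWS is JSON, a list of rows, each a list of 2 entries, a list of its own where there are three numbers: the shift along the world's x, y, z in mm, then the turn, a rotation vector about the world's x, y, z in rad. In form: [[[x, y, z], [wx, wy, wz]], ...]. A call has 1 to 12 rows; each row shifts and turns the commanded pose from where the row before left it; what a row does not reach is not made up. A row lasts 1/8 s, in which the tool goes at most 62.5 mm and 10.7 degrees, less where a joint would pass 70% of its speed; a pose out of reach is approached as far as the arm can. A call is refused whole if a number of a shift passes 62.5 or a number of a turn 0.188, either way. A call with a gripper value outside its range is refused whole. OPENING is the closure, from 0 (fully open) to 1 (shut), set as the call begins (- or left out, the last holds). The fingers move at their own pace and stop on an object; the grip force is fixed at half the most. Time passes only in rows, so rows that do not move let the fingers close. It gives the time, the measured TCP pose, the force and the opening at its end, in the units of the state.
- get_obs(): the state, without advancing time (a new reading comes with each control period).
- capture(name): name is "side" or "top" or "wrist"; returns a dict with "img" (384x512x3 uint8, red, green, blue), "fx", "fy", "cx", "cy" (pixels), "k1" (the pictures are not rectified: a ray, as slopes to the right and down, at radius r is drawn at 1 + k1 r^2 times it, then the intrinsics apply), "cam_to_world" (4x4, takes a point from camera to world coordinates). Camera axes: x right, y up, looking along -z (the intrinsics and any distortion apply to the point x, -y, -z); pixel columns grow to the right and rows downward; lengths in mm; the calibration is good to about 2 mm. A picture is of the moment at which its call begins. There is no depth.
- bot.close_job(): hands the job in, once; it reports no verdict.
Trained networks look in the newest picture that a camera, given by its name, has taken for a name from the list of things; names that differ only in an ending like _2 or _b are one class to them, and where a whole thing is asked for, a point or a joint stands for the part that bears it (a point fixed in the world has none). Each returns a list of dicts, best first, with "score" (0 to 1); they miss things now and then, are a little off and sometimes report something else, mostly with a low value. They report only what shows in the picture. A call takes as long as a camera call.
- spot_in(thing, camera): "xyz" ([x, y, z] in mm, in the coordinates of the camera as it stood for that picture, good to about 4 mm: the middle of the surface that is visible of it).
The state is a dict: "time": time; "joint_positions": joint angles; "dq": joint speeds; "tau": joint torques, N m; "tool_pos": TCP position; "tcp_rot": TCP orientation; "contact_force": force on the tool from outside, world axes, zero at the start; "moment": the same for the moment, N m; "grip_width": finger opening in mm.
Only numpy, scipy, OpenCV 4.12 (cv2) and the standard library are available. Lean on these libraries where they do the work, as an engineer would, in place of code of your own. Each camera call takes 0.05 s, during which the arm holds its last target. There are 200 camera calls.

## Task

Put the spare tote (the empty one standing nearest the robot) on the tote that holds the two sample cups, as a second tier. These totes nest when their tabs are at the same end and stack when they are at opposite ends: give it the half turn, so that it sits level on the stacking rests inside the lower rim, clear of the cups, and let go. Leave the tote with the cups and the other empty tote where they stand.

Things in the scene. Friction and masses are not known exactly. Their poses are not given: they have to be found in the camera images.
- loose_tote: spare tote to move: white, empty, about 150 g, the nearest of three alike. 66 wide (own x), 153 long (y), 58 high, base 37 x 124. Vertical rim skirt, its outermost part, from 31 to 58 height all round: grip it across the 66 width at mid-length. A half-round flat tab sticks out 18 mm at the +y end only. Origin: centre of the underside, z up. At the start its tab points as the cup tote's does, within 55 degrees.
- filled_tote: lower tote: the same shape and axes (tab at +y), loose, 390 g, in the farther row, two cups fixed in it, rims 40 mm up. Three stacking rests lie 9 mm under its rim: mid tab end, two corners of the other end. A tote centred over it with its tab at the opposite end rests there, underside 49 mm above this origin, with 7 mm play each way; tab at the same end, it misses the rests and lands on the cups.
- empty_tote: the third tote: same white tote, same origin and axes (tab at +y), empty, loose, beside the one with the cups in the farther row; leave it alone.
- loose_tab (a point): point on the tab of the spare tote: 85 mm from its origin along its +y, at rim height (58 mm).

How it is judged:
By the outcome, as a careful person would: the job done as asked, in the order asked, and still so for the second after the job is handed in, with the robot touching nothing.
It also fails if it takes over 38 s, if anything falls off the work surface, if the arm or the gripper's body presses on something with over 40 N, if the wrist force passes 120 N, or if a joint passes its speed limit or range.

## Working session

There is one attempt and no reset: what is moved stays moved. The work goes in short steps, Python scripts to look and compute and a shell command to move; the robot and the scene stay as the last step left them, time stands still between calls to the robot, and variables do not carry over. Pictures are saved under pics/ and viewed, about 8 in all and at most 12, crops included, and the job is handed in when it is done.

```bash
mkdir -p pics; cat > h.py <<'E'
import numpy as np, cv2
from plant import get_obs, capture, bot, spot_in
def proj(c,P):
    P=np.atleast_2d(P); T=np.linalg.inv(c["cam_to_world"]); q=P@T[:3,:3].T+T[:3,3]
    s=np.c_[q[:,0]/-q[:,2], -q[:,1]/-q[:,2]]; r2=(s**2).sum(1,keepdims=True); s=s*(1+c["k1"]*r2)
    return s*[c["fx"],c["fy"]]+[c["cx"],c["cy"]]
def toplane(c,uv,z):
    uv=np.atleast_2d(np.float64(uv)); d=(uv-[c["cx"],c["cy"]])/[c["fx"],c["fy"]]; s=d.copy()
    for _ in range(30): s=d/(1+c["k1"]*(s**2).sum(1,keepdims=True))
    D=np.c_[s[:,0],-s[:,1],-np.ones(len(s))]@np.array(c["cam_to_world"])[:3,:3].T; o=np.array(c["cam_to_world"])[:3,3]
    return o+D*((z-o[2])/D[:,2])[:,None]
def tow(c,p): return (np.array(c["cam_to_world"])@np.r_[p,1])[:3]
E
python3 - <<'E'
from h import *
np.set_printoptions(precision=1,suppress=True)
for n in ("top","side"):
    c=capture(n); cv2.imwrite(f"pics/{n}0.png",cv2.cvtColor(c["img"],cv2.COLOR_RGB2BGR))
    print(n,np.array(c["cam_to_world"])[:3,3])
    for t in ("loose_tote","filled_tote","empty_tote","loose_tab"):
        for d in spot_in(t,n)[:4]: w=tow(c,d["xyz"]); print(t,round(d["score"],2),w,proj(c,w)[0])
o=get_obs(); print(o["time"],o["tool_pos"],o["tcp_rot"],o["grip_width"])
E
```

```text
top [336.2 -90.7 894.4]
loose_tote 0.61 [436.7 -52.9  38.1] [231.1 218.7]
filled_tote 0.68 [566.2 -49.9  37.1] [231.6 161.5]
empty_tote 0.94 [ 578.9 -250.9   38. ] [320.6 158.3]
loose_tab 0.68 [438.5 -51.2  34.5] [230.4 218.1]
loose_tab 0.23 [ 578.7 -248.    37.1] [319.2 158.4]
side [357.  455.1 708.9]
loose_tote 0.94 [439.5 -61.5  44.1] [276.4 209.4]
filled_tote 0.96 [561.6 -55.4  44.8] [211.4 200.7]
empty_tote 0.78 [ 570.9 -256.6   42.2] [233.6 130. ]
loose_tab 0.92 [437.1 -60.4  40.2] [277.5 211.4]
0.5 [117.5 511.7 248.7] [ 3.1 -0.   2.9] 91.97490705290733
```

View pics/top0.png

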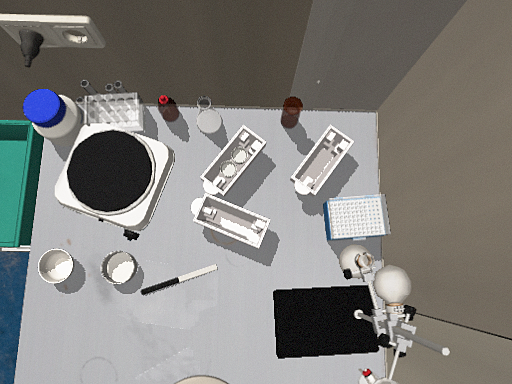

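View pics/side0.png

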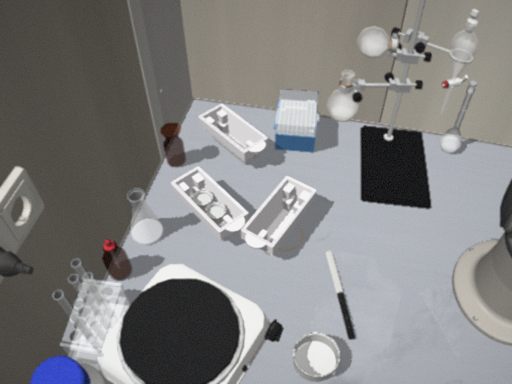

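The top view shows the spare tote at about (232,219) with its tab at (197,205). The cup tote is at (235,160) with its tab at (209,187), and the empty tote at (322,160) with its tab at (298,187). The side view agrees. Next I'll zoom in to pick rim corners.

```bash
python3 - <<'E'
import cv2
i=cv2.imread("pics/top0.png")[118:258,182:282]
j=cv2.resize(i,None,fx=4.2,fy=4.2,interpolation=cv2.INTER_CUBIC)
for k in range(0,140,20): cv2.putText(j,str(118+k),(0,int(k*4.2)+4),0,.4,(0,0,255),1); cv2.line(j,(0,int(k*4.2)),(420,int(k*4.2)),(0,0,255),1)
for k in range(0,100,20): cv2.putText(j,str(182+k),(int(k*4.2),10),0,.4,(255,0,0),1); cv2.line(j,(int(k*4.2),0),(int(k*4.2),588),(255,0,0),1)
cv2.imwrite("pics/crop.png",j)
E
```

```text
(no output)
```

View pics/crop.png

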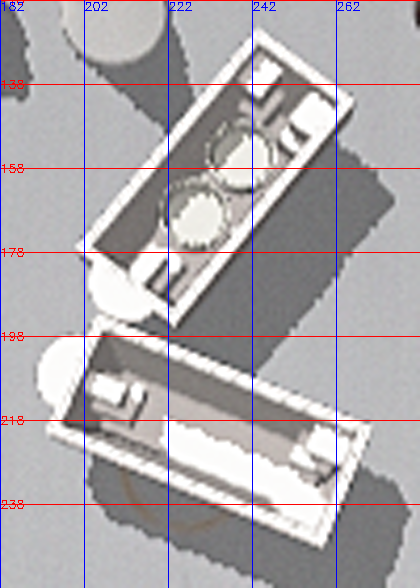

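The crop shows the rims clearly. The cup tote's corners in crop pixels are (77,246), (175,326), (353,100) and (256,30). The spare's are (98,318), (45,432), (325,548) and (370,428). Both tabs are on the left.

```bash
python3 - <<'E'
from h import *
np.set_printoptions(precision=1,suppress=True)
c=capture("top"); 
M=np.array([[-33,76.5],[33,76.5],[33,-76.5],[-33,-76.5]])
def fit(cr):
    W=toplane(c,np.array(cr)/4.2+[182,118],58)[:,:2]; m=W.mean(0); H=M.T@(W-m); a=np.arctan2(H[0,1]-H[1,0],H[0,0]+H[1,1])
    R=np.array([[np.cos(a),-np.sin(a)],[np.sin(a),np.cos(a)]]); return m,a,np.abs(M@R.T+m-W).max(),[np.linalg.norm(W[i]-W[i-1]) for i in range(4)]
# order: own -x/+y, +x/+y, +x/-y, -x/-y (own x is 90deg clockwise of y)
for n,cr in dict(filled=[(77,246),(175,326),(353,100),(256,30)],loose=[(98,318),(45,432),(325,548),(370,428)]).items():
    for q in (cr,[cr[1],cr[0],cr[3],cr[2]]):
        m,a,e,L=fit(q); print(n,m,"yaw",round(a,3),"err",round(e,1),np.array(L))
o=get_obs(); print(o["tcp_rot"],o["joint_positions"])
E
```

```text
filled [565.6 -54.8] yaw 0.94 err 53.1 [150.   66.3 152.8  64.4]
filled [565.6 -54.8] yaw 0.936 err 1.4 [152.8  66.3 150.   64.4]
loose [430.4 -55.3] yaw -0.367 err 61.6 [150.6  64.1 153.4  64.9]
loose [430.4 -55.3] yaw -0.366 err 1.4 [153.4  64.1 150.6  64.9]
[3.1 0.  2.9] [ 1.2  0.3  1.5  0.   1.3 -0.1]
```

```bash
python3 -m handwheel '[[[55,-48,0],[0,0,-0.17]],[[55,-48,0],[0,0,-0.17]],[[55,-48,0],[0,0,-0.17]],[[55,-48,0],[0,0,-0.17]],[[55,-48,0],[0,0,-0.17]],[[6,-55,0],[0,0,-0.17]],[[6,-55,0],[0,0,-0.17]],[[6,-55,0],[0,0,-0.17]],[[6,-55,0],[0,0,-0.17]],[[6,-55,0],[0,0,-0.18]],[[8,-52,0],[0,0,0]],[[0,0,0],[0,0,0]]]' 0
python3 - <<'E'
from h import *
np.set_printoptions(precision=3,suppress=True)
c=capture("wrist"); cv2.imwrite("pics/w1.png",cv2.cvtColor(c["img"],cv2.COLOR_RGB2BGR))
for t in ("loose_tote","filled_tote","loose_tab"):
    for d in spot_in(t,"wrist")[:2]: w=tow(c,d["xyz"]); print(t,round(d["score"],2),w,proj(c,w)[0])
ct=capture("top");cs=capture("side")
o=get_obs(); print(o["time"],o["tool_pos"],o["tcp_rot"],o["joint_positions"])
def tri(a,b):
    A0,A1=toplane(ct,a,0)[0],toplane(ct,a,100)[0];B0,B1=toplane(cs,b,0)[0],toplane(cs,b,100)[0]
    M=np.c_[A1-A0,-(B1-B0)]; s=np.linalg.lstsq(M,B0-A0,rcond=None)[0]; return A0+s[0]*(A1-A0),B0+s[1]*(B1-B0)
print("flask mouth",tri((204,101),(137,193)),"base",toplane(ct,(209,122),0),toplane(cs,(147,230),0))
a,m=.936,np.array([565.6,-54.8]);R=np.array([[np.cos(a),-np.sin(a)],[np.sin(a),np.cos(a)]])
for u in ((95,-37),(95,37),(-95,37),(-95,-37)): print("body corner",R@u+m)
# model overlay on wrist
im=cv2.cvtColor(c["img"],cv2.COLOR_RGB2BGR)
for m,a in (((565.6,-54.8),.936),((430.4,-55.3),-.366)):
    R=np.array([[np.cos(a),-np.sin(a)],[np.sin(a),np.cos(a)]])
    P=np.c_[np.array([[-33,76.5],[33,76.5],[33,-76.5],[-33,-76.5]])@R.T+m,[58]*4]
    cv2.polylines(im,[proj(c,P).round().astype(int)],True,(0,0,255),1)
cv2.imwrite("pics/w1.png",im)
E
```

```text
time: 2.05
tool_pos: [391.4, -23.7, 248.9]
tcp_rot: [3.141, 0.0, 1.2]
contact_force: [-0.0, 0.1, -0.1]
grip_width: 91.8
loose_tote 0.8 [438.33  -53.667  42.259] [298.402 184.111]
filled_tote 0.73 [566.828 -53.184  44.791] [395.865 148.023]
loose_tab 0.71 [441.222 -48.162  40.588] [298.955 179.125]
2.35 [390.824 -19.538 248.777] [ 3.142 -0.     1.208] [-0.247  0.094  1.851  0.     1.197  0.116]
flask mouth (array([675.375,   8.76 , 115.045]), array([671.226,   8.324, 113.183])) base [[672.324   9.08    0.   ]] [[676.371   6.33    0.   ]]
body corner [651.728  -0.248]
body corner [592.144  43.635]
body corner [ 479.472 -109.352]
body corner [ 539.056 -153.235]
```

View pics/w1.png

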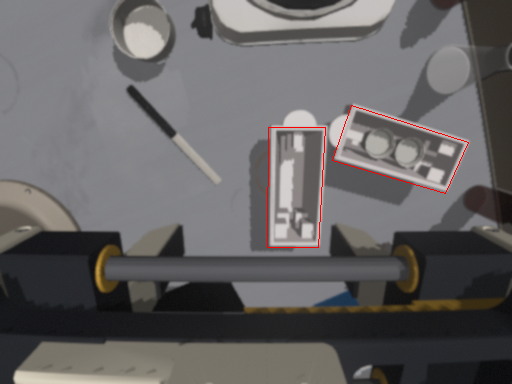

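The overlay fits both totes, with rim rectangles around (297,187) and (400,150) in the wrist image, and the tabs show where expected. The flask top is at about z = 115, and the gripper body will stay above 140. Now going over the spare and down.

```bash
python3 -m handwheel '[[[20,-18,-20],[0,0,0]],[[20,-18,-40],[0,0,0]],[[0,0,-50],[0,0,0]],[[0,0,-30],[0,0,0]],[[0,0,0],[0,0,0]]]' 0
python3 - <<'E'
from h import *
c=capture("side"); print(get_obs()["tool_pos"],get_obs()["contact_force"])
E
```

```text
time: 2.98
tool_pos: [429.7, -55.4, 107.2]
tcp_rot: [-3.137, 0.0, 1.208]
contact_force: [-1.0, 0.6, -0.5]
grip_width: 91.9
[430.83624576 -55.85499198 108.67344287] [-0.08157082  0.36037588  0.39873348]
```

```bash
python3 -m handwheel '[[[0,0,-25],[0,0,0]],[[0,0,-20],[0,0,0]],[[0,0,-15],[0,0,0]],[[0,0,0],[0,0,0]],[[0,0,0],[0,0,0]]]' 0
python3 -m handwheel '[[[0,0,0],[0,0,0]],[[0,0,0],[0,0,0]],[[0,0,0],[0,0,0]],[[0,0,0],[0,0,0]],[[0,0,0],[0,0,0]],[[0,0,0],[0,0,0]]]' 1
```

```text
time: 3.65
tool_pos: [432.0, -56.8, 50.1]
tcp_rot: [3.139, -0.0, 1.206]
contact_force: [0.0, 1.0, 0.0]
grip_width: 91.5
time: 4.4
tool_pos: [431.2, -56.9, 49.0]
tcp_rot: [3.141, -0.0, 1.206]
contact_force: [-0.3, 1.1, 5.1]
grip_width: 65.5
```

```bash
python3 -m handwheel '[[[0,0,10],[0,0,0]],[[0,0,20],[0,0,0]],[[0,0,30],[0,0,0]],[[0,0,30],[0,0,0]],[[0,0,20],[0,0,0]],[[0,0,10],[0,0,0]]]' 1
python3 -m handwheel '[[[0,0,0],[0,0,-0.1]],[[0,0,0],[0,0,-0.18]],[[0,0,0],[0,0,-0.18]],[[0,0,0],[0,0,-0.18]],[[0,0,0],[0,0,-0.18]],[[0,0,0],[0,0,-0.18]],[[0,0,0],[0,0,-0.18]],[[0,0,0],[0,0,-0.18]],[[0,0,0],[0,0,-0.18]],[[0,0,0],[0,0,-0.18]],[[0,0,0],[0,0,-0.12]],[[0,0,0],[0,0,0]]]' 1
python3 - <<'E'
from h import *
c=capture("top"); cv2.imwrite("pics/t2.png",cv2.resize(cv2.cvtColor(c["img"][110:270,160:340],cv2.COLOR_RGB2BGR),None,fx=3.5,fy=3.5,interpolation=cv2.INTER_CUBIC))
c=capture("wrist"); o=get_obs(); print(o["time"],o["tool_pos"],o["tcp_rot"],o["grip_width"],o["contact_force"])
im=cv2.cvtColor(c["img"],cv2.COLOR_RGB2BGR)
m,a=(565.6,-54.8),.936
R=np.array([[np.cos(a),-np.sin(a)],[np.sin(a),np.cos(a)]])
P=np.c_[np.array([[-33,76.5],[33,76.5],[33,-76.5],[-33,-76.5]])@R.T+m,[58]*4]
cv2.polylines(im,[proj(c,P).round().astype(int)],True,(0,0,255),1)
cv2.imwrite("pics/w2.png",im)
E
```

```text
time: 5.15
tool_pos: [431.1, -56.8, 169.9]
tcp_rot: [3.14, -0.0, 1.206]
contact_force: [0.4, -0.5, -2.0]
grip_width: 65.9
time: 6.65
tool_pos: [430.5, -56.7, 168.3]
tcp_rot: [3.141, 0.001, -0.633]
contact_force: [-0.2, 1.1, -1.1]
grip_width: 65.6
6.75 [430.73103275 -56.72797359 168.48043197] [ 3.14121650e+00  7.71642817e-04 -6.31666983e-01] 65.35528181259915 [ 0.17069276 -0.10106661 -0.72654854]
```

View pics/w2.png

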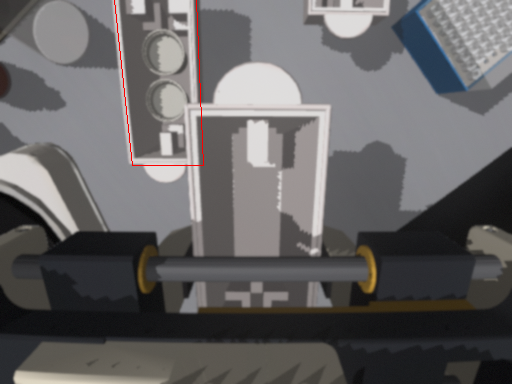

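View pics/t2.png

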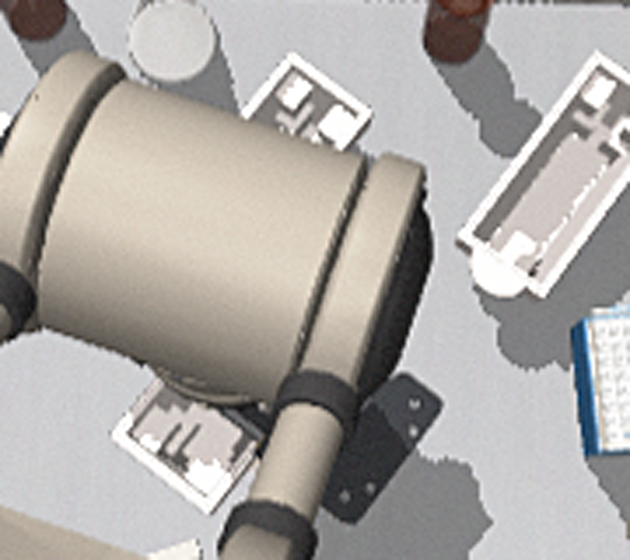

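The wrist view shows the held tote with its tab up at (258,80) and the cup tote's tab pointing the opposite way at (165,172). The overlay is off by 2–4 px at the right edge, so I'll take a zoomed crop for the fine offset.

```bash
python3 - <<'E'
from h import *
c=capture("wrist"); np.save("pics/w3.npy",c,allow_pickle=True)
im=cv2.cvtColor(c["img"],cv2.COLOR_RGB2BGR)[0:185,105:345]
j=cv2.resize(im,None,fx=3.2,fy=3.2,interpolation=cv2.INTER_CUBIC)
for k in range(0,185,20): cv2.putText(j,str(k),(0,int(k*3.2)+4),0,.4,(0,0,255),1); cv2.line(j,(0,int(k*3.2)),(12,int(k*3.2)),(0,0,255),1)
cv2.imwrite("pics/w3.png",j)
E
```

```text
(no output)
```

View pics/w3.png

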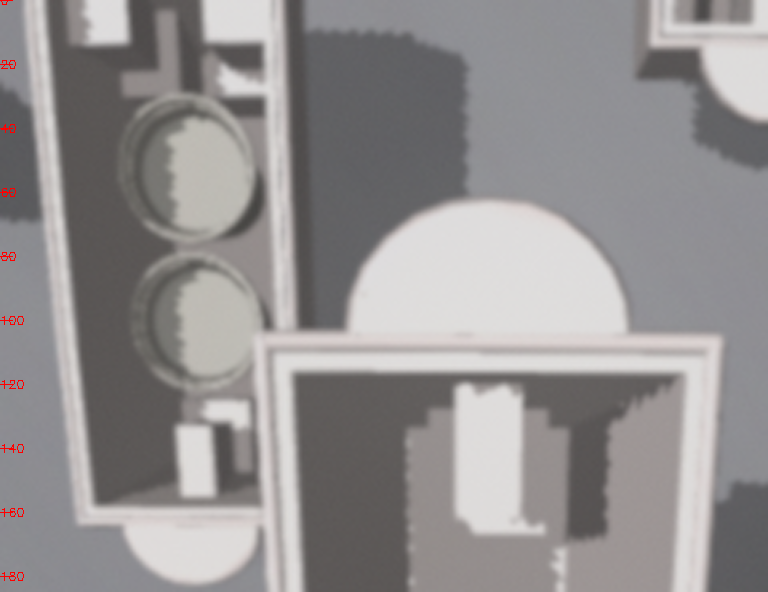

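```bash
python3 - <<'E'
from h import *
np.set_printoptions(precision=2,suppress=True)
c=np.load("pics/w3.npy",allow_pickle=True).item(); o=get_obs(); tp=np.array(o["tool_pos"]); yaw=o["tcp_rot"][2]
W=lambda q,z: toplane(c,np.array(q)/3.2+[105,0],z)[:,:2]
zr=58+tp[2]-48.9
h=W([(254,333),(722,336)],zr); d=h[1]-h[0]; print("held width",np.linalg.norm(d)); 
dh=d/np.linalg.norm(d); ah=np.arctan2(*-d[::-1]) # try both own-x senses
n=np.array([-dh[1],dh[0]]); n*=np.sign(n@(h.mean(0)-tp[:2]))
hc=h.mean(0)-76.5*n; print("held +y dir",n,"yaw",np.arctan2(-n[0],n[1]),"centre",hc,"minus tcp",hc-tp[:2], "expected yaw",yaw+np.pi/2+np.pi)
L=W([(25,0),(78,522)],58); Rr=W([(279,0),(297,328)],58); B=W([(78,523),(265,523)],58)
u=L[1]-L[0];u/=np.linalg.norm(u);v=Rr[1]-Rr[0];v/=np.linalg.norm(v)
y=(u+v)/np.linalg.norm(u+v); print("L,R,B angle yaw",np.arctan2(-u[0],u[1]),np.arctan2(-v[0],v[1]),np.arctan2(*(B[1]-B[0])[::-1]))
x=np.array([y[1],-y[0]])
a,b=L.mean(0)@x,Rr.mean(0)@x; print("width",b-a); fc=x*(a+b)/2+y*(B.mean(0)@y-76.5); print("filled centre",fc)
print("shift needed",fc-hc)
E
```

```text
held width 65.00137793803806
held +y dir [ 0.8 -0.6] yaw -2.208384028820026 centre [433.49 -58.69] minus tcp [ 2.72 -1.96] expected yaw 4.080315030734531
L,R,B angle yaw 0.9321960690146138 0.948450216004532 -2.2061299132556766
width -65.0390865767344
filled centre [568.37 -54.19]
shift needed [134.87   4.5 ]
```

The wrist measurement puts the shift at (135, 4.5) mm with the yaw aligned to within about 0.01 rad. The top estimate (132, 4) agrees. Moving over, then part of the way down.

```bash
python3 -m handwheel '[[[20,1,0],[0,0,0]],[[32,1,0],[0,0,0]],[[40,1,0],[0,0,0]],[[27,1,0],[0,0,0]],[[15,0,0],[0,0,0]],[[0,0,-15],[0,0,0]],[[0,0,-20],[0,0,0]],[[0,0,-10],[0,0,0]],[[0,0,0],[0,0,0]],[[0,0,0],[0,0,0]]]' 1
python3 - <<'E'
from h import *
c=capture("side"); o=get_obs(); print(o["time"],o["tool_pos"],o["tcp_rot"],o["contact_force"])
im=cv2.cvtColor(c["img"],cv2.COLOR_RGB2BGR)
cv2.imwrite("pics/s4.png",cv2.resize(im[110:280,120:340],None,fx=3.4,fy=3.4,interpolation=cv2.INTER_CUBIC))
E
```

```text
time: 8.05
tool_pos: [565.1, -52.9, 124.3]
tcp_rot: [-3.141, -0.001, -0.634]
contact_force: [-0.4, 0.9, -1.0]
grip_width: 65.7
8.1 [565.27959926 -52.86614261 124.43865422] [-3.14115808e+00 -1.18156124e-03 -6.34044271e-01] [-0.23227396 -0.01005633 -1.78028262]
```

View pics/s4.png

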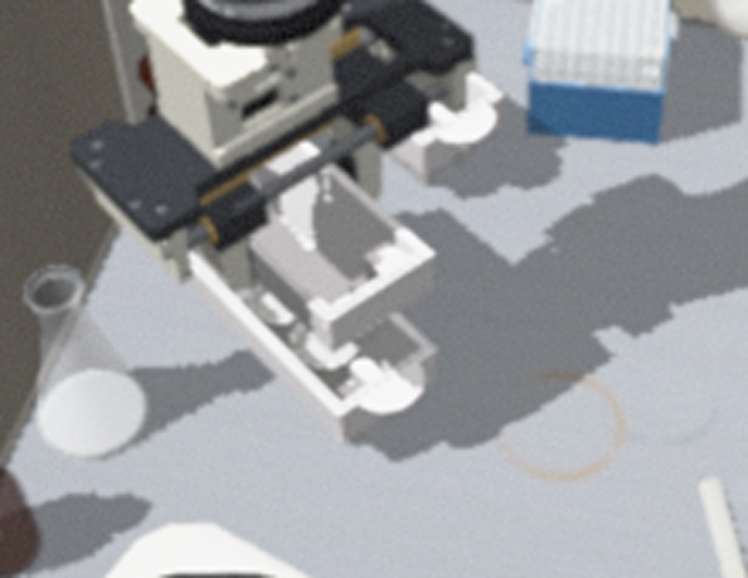

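The side view shows the tote poised square over the cup tote, with its tab at the far end and the flask at (55,290) well clear. Lowering gently.

```bash
python3 -m handwheel '[[[0,0,-8],[0,0,0]],[[0,0,-8],[0,0,0]],[[0,0,-4],[0,0,0]],[[0,0,-3],[0,0,0]],[[0,0,0],[0,0,0]],[[0,0,0],[0,0,0]]]' 1
python3 -m handwheel '[[[0,0,-1],[0,0,0]],[[0,0,-1],[0,0,0]],[[0,0,0],[0,0,0]],[[0,0,0],[0,0,0]]]' 1
```

```text
time: 8.85
tool_pos: [565.1, -52.8, 100.9]
tcp_rot: [-3.142, -0.0, -0.634]
contact_force: [-0.5, 0.5, -1.8]
grip_width: 66.0
time: 9.35
tool_pos: [565.0, -52.8, 98.8]
tcp_rot: [3.142, -0.0, -0.634]
contact_force: [0.5, -0.6, -1.0]
grip_width: 65.8
```

```bash
python3 -m handwheel '[[[0,0,-1],[0,0,0]],[[0,0,-0.5],[0,0,0]],[[0,0,0],[0,0,0]],[[0,0,0],[0,0,0]]]' 1
```

```text
time: 9.85
tool_pos: [565.1, -52.8, 98.0]
tcp_rot: [-3.141, -0.001, -0.634]
contact_force: [-1.8, 0.5, 4.8]
grip_width: 65.7
```

Contact came at TCP z = 98.0 with 4.8 N upward, which matches the rest height of 97.9. Releasing and retreating.

```bash
python3 -m handwheel '[[[0,0,0],[0,0,0]],[[0,0,0],[0,0,0]],[[0,0,0],[0,0,0]],[[0,0,0],[0,0,0]],[[0,0,0],[0,0,0]]]' 0
python3 -m handwheel '[[[0,0,10],[0,0,0]],[[0,0,20],[0,0,0]],[[0,0,30],[0,0,0]],[[0,0,40],[0,0,0]],[[0,0,40],[0,0,0]],[[-50,0,0],[0,0,0]],[[-50,0,0],[0,0,0]],[[-50,0,0],[0,0,0]],[[-20,0,0],[0,0,0]],[[0,50,0],[0,0,0]],[[0,50,0],[0,0,0]],[[0,50,0],[0,0,0]]]' 0
python3 -m handwheel '[[[0,50,0],[0,0,0]],[[0,50,0],[0,0,0]],[[0,40,0],[0,0,0]],[[0,0,0],[0,0,0]],[[0,0,0],[0,0,0]]]' 0
python3 - <<'E'
from h import *
np.set_printoptions(precision=1,suppress=True)
ims=[]
a=.936
for n,(y0,x0) in (("top",(110,170)),("side",(100,140))):
    c=capture(n); im=cv2.cvtColor(c["img"],cv2.COLOR_RGB2BGR)
    for t in ("loose_tote","filled_tote","empty_tote","loose_tab"):
        for d in spot_in(t,n)[:1]: print(n,t,round(d["score"],2),tow(c,d["xyz"]))
    im=cv2.resize(im[y0:y0+150,x0:x0+130],None,fx=3,fy=3,interpolation=cv2.INTER_CUBIC); raw=im.copy()
    R=np.array([[np.cos(a),-np.sin(a)],[np.sin(a),np.cos(a)]])
    for z,col in ((107,(0,0,255)),(58,(255,0,0))):
        P=np.c_[np.array([[-33,76.5],[33,76.5],[33,-76.5],[-33,-76.5]])@R.T+(567,-54.5),[z]*4]
        cv2.polylines(im,[((proj(c,P)-[x0,y0])*3).round().astype(int)],True,col,1)
    ims.append(im if n=="top" else im)
cv2.imwrite("pics/end.png",np.hstack(ims)); print(get_obs()["tool_pos"],get_obs()["time"])
E
```

```text
time: 10.48
tool_pos: [565.0, -52.8, 97.2]
tcp_rot: [3.141, 0.0, -0.634]
contact_force: [-0.1, -0.3, 0.8]
grip_width: 92.0
time: 11.98
tool_pos: [395.0, 98.5, 238.2]
tcp_rot: [-3.14, -0.002, -0.635]
contact_force: [0.3, 0.4, 0.1]
grip_width: 91.7
time: 12.6
tool_pos: [394.8, 236.8, 237.5]
tcp_rot: [3.141, -0.0, -0.634]
contact_force: [-0.0, -0.4, 0.2]
grip_width: 91.9
top loose_tote 0.66 [579.2 -59.5  91.2]
top filled_tote 0.82 [512.  -43.7  54.4]
top empty_tote 0.8 [ 579.1 -250.9   37.2]
top loose_tab 0.89 [576.7 -56.8  84.3]
side loose_tote 0.61 [599.7 -77.8  92.1]
side filled_tote 0.79 [579.2 -31.3  46.3]
side empty_tote 0.43 [ 636.6 -262.9   53.3]
side loose_tab 0.57 [597.9 -82.9  86.7]
[395.1 237.  237.3] 13.1
```

View pics/end.png

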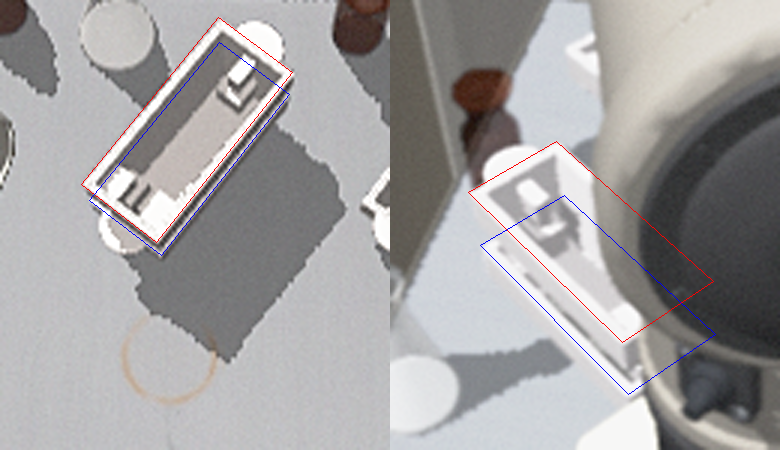

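In the final views, the predicted rims at z = 107 and z = 58 match all four corners in the top picture. The upper tab is at (263,42), opposite the lower tab at (120,238), so the tote sits level. The arm is clear, so I'm handing in.

```bash
python3 -c "
from plant import bot; print(bot.close_job())"
```

```text
the job is handed in; nothing more can be done
None
```

The spare tote now stands on the cup tote as a second tier, with its tab at the opposite end. I gripped it across the rim, turned it about −105°, set it down and let go. I handed the job in at about 13 s, with the arm clear of everything.

**Checks that agreed**
- **Height:** the tote touched down at TCP height 98.0 mm, against 97.9 expected on the rests, with about 5 N upward force. The wrist force readings stayed low throughout.
- **Position:** in the last top picture, the outlines expected for the upper rim (107 mm) and lower rim (58 mm) match to about 1–2 mm at all four corners. That means it is level, with the tabs at opposite ends.
- **Other totes:** the cup tote still matches its original place to within a few mm. In the top view the third tote has not moved.

**Checks that disagreed or fell short**
- **Starting angle:** I measured about 75° between the two tabs at the start, not within the stated 55°. I went by the measured angle, and the wrist picture confirmed it.
- **Final side view:** the arm partly blocked it, so it confirms only the unblocked left side of the stack. The network's side positions for partly hidden totes were several cm off, and I did not use them.

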